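# Lay the right sample tube in the balance cradle

## Robot

A 7-joint arm with a two-finger parallel gripper is mounted at the origin on the work surface. World frame = base frame: x ahead of the robot, y to its left, z up, the work surface at z = 0. Lengths are in m, angles in degrees, forces in N, time in s.
With the tool pointing down it reaches from about 0.425 to 0.875 m from the base axis. Payload 9.9 kg.
Tool frame: the origin (TCP) lies between the finger pads; the fingertips stand 19 mm ahead of it and the grasp point (between the pads) is the TCP; z points along the fingers, y is the line along which they close (so a half turn about z gives the same grasp; the last joint's range is limited). The gripper opens to 85 mm and grips with 20 to 120 N. Pads are 22 mm wide; open, the fingers measure 114 mm over their backs; the gripper's body (76 mm by 85 mm) begins 54 mm behind the grasp point. The pads swing forward as they close: fully open they stand 13 mm farther back than shut.
Start: joints at [59.427, 32.985, 1.427, 82.34, -0.859, 64.687, -3.237], TCP at [0.293, -0.608, 0.25] pointing down, gripper open.
Joint ranges: [-157.87, 157.87], [-19.46, 123.44], [-87.15, 90], [11.01, 140.99], [-62.26, 242.26], [9.8, 113.94], [-161.44, 161.44]. Speed limits (degrees/s): [127.2, 127.2, 172.46, 172.46, 180, 180, 180].

## Interface

Orientations are given as a 3x3 rotation matrix whose columns are the frame's x, y, z axes.
In Python, from cell import robot gives the robot as it stands.
- The arm moves only by the tool apply_moves, never from a script. Its argument "moves" is a list of rows, each a list of 3 entries, a list of its own where there are three numbers: the opening, from 0 (shut) to 1 (fully open), then the shift along the tool's x, y, z in mm, then the turn about the tool's z in rad. A call has exactly 5 rows; each row shifts and turns the commanded pose from where the row before left it, along the tool's axes as they then stand; what a row does not reach is not made up. A row lasts 1/12 s, in which the tool goes at most 41.7 mm and 7.16 degrees, less where a joint would pass 70% of its speed; a pose out of reach is approached as far as the arm can. A call is refused whole if a number of a shift passes 41.7 or a number of a turn 0.125, either way. A call with a gripper value outside its range is refused whole. The fingers move at their own pace and stop on an object; "force" is the grip in N (left out, the last holds). Time passes only in rows, so rows that do not move let the fingers close, or fill a call up. It gives the time, the measured TCP pose, the force, the opening and the grip force at its end, in the units of the state.
- robot.get_obs(): the state, without advancing time (a new reading comes with each control period).
- robot.camera(name): name is "scene" or "side" or "wrist"; returns the picture (480x640x3 uint8, blue, green, red); there is no depth.
- robot.camera_info(name): a dict with "fx", "fy", "cx", "cy" (pixels), "rvec" (rotation vector, rad) and "tvec" (3), from world to camera coordinates, as OpenCV has them; the wrist camera has in their place "T_tool_cam" (4x4, takes a point from camera to tool coordinates, whose origin is the TCP and whose axes are the flange's). Camera axes: x right, y down, z forward; pixel columns grow to the right and rows downward; lengths in m; the calibration is good to about 2 mm. A picture is of the moment at which its call begins: read the wrist's pose just before it. camera_info takes no time and is no camera call.
- robot.job_done(): hands the job in; it is judged then, once.
The state is a dict: "time_s": time; "joints": joint angles; "joint_vel": joint speeds; "joint_efforts": joint torques, N m; "eef_pos": TCP position; "eef_rot": TCP orientation; "contact_force": force on the tool from outside, world axes, zero at the start; "ft_torque": the same for the moment, N m; "opening": opening from 0.0 (shut) to 1.0 (fully open); "gripper_force": force on a finger pad.
Only numpy, scipy, OpenCV 4.12 (cv2) and the standard library are available. Lean on these libraries where they do the work, as an engineer would, in place of code of your own. Each camera call takes 0.05 s, during which the arm holds its last target. There are 200 camera calls.

## Task

Take the empty glass sample tube with the yellow cap, which lies on its side on the desk and rolls at a nudge, and lay it gently, not dropped, in the blue V-shaped cradle on the balance so that its empty weight can be read. It should lie along the cradle, centred and resting in both V supports, cap to either end, and be let go. Leave the white-capped and blue-capped tubes where they lie.

Things in the scene. Friction and masses are not known exactly. Their poses are not given: they have to be found in the camera images.
- tube_yellow: Closed empty glass sample tube lying on its side on the desk, free to roll: a straight cylinder 36 mm in diameter (cap included), 130 mm long, about 110 g, white paper sleeve round the middle, 28 mm long yellow cap at one end. Origin: the middle of its axis, 18 mm above the desk. Its x axis runs along it, level, towards the cap; y and z turn as it rolls.
- cradle (a point): Where the middle of the tube's axis lies once seated, 102 mm above the desk. x runs level along the cradle, z up. The cradle, on the pan of a white balance (210 x 200 mm, fixed), is two blue 90-degree Vs, 10 mm thick, centred at x = -38 and +38 mm: a 66 mm gap for fingers. V bottoms 25 mm below this point; arm tips 28 mm to each side, 2 mm above it. In the gap the top of the pan's foot strip is 36 mm below.
- tube_white: A closed empty glass sample tube lying on its side on the desk, free to roll, same size and make as the yellow-capped one (36 mm diameter, 130 mm long, white paper sleeve, origin mid-axis, +x towards the cap) but with a white cap. A bystander: leave it where it lies.
- tube_blue: A closed empty glass sample tube lying on its side on the desk, free to roll, same size and make as the yellow-capped one (36 mm diameter, 130 mm long, white paper sleeve, origin mid-axis, +x towards the cap) but with a blue cap. A bystander: leave it where it lies.
Not all that is in view belongs to the job. Leave any pink or purple look-alike of the tube_yellow alone.

How it is judged:
By the outcome, as a careful person would: the job done as asked, in the order asked, and still so for the second after the job is handed in, with the robot touching nothing.
It also fails if it takes over 43 s, if anything falls off the work surface, if the arm or the gripper's body presses on something with over 40 N, if the wrist force passes 120 N, or if a joint passes its speed limit or range.

## Working session

There is one attempt and no reset: what is moved stays moved. The work goes in short steps, Python scripts to look and compute and a tool call to move; the robot and the scene stay as the last step left them, time stands still between calls to the robot, and variables do not carry over. Pictures are saved under pics/ and viewed, at most 10 in all, crops included, and the job is handed in when it is done.

Besides the shell and the picture viewer there is one more tool, called after "Call:" as name(argument=value, ...), one argument or row to a line, values as JSON. apply_moves: Moves the arm, as the interface text tells. Its arguments: {"type":"object","properties":{"moves":{"type":"array"},"force":{"type":"number"}},"required":["moves"]}

```bash
mkdir -p pics
python3 - <<'E'
from cell import robot
import cv2
for n in("scene","side"):
    im=robot.camera(n); cv2.imwrite(f"pics/{n}0.png",im); print(n,robot.camera_info(n))
print(robot.camera_info("wrist"));o=robot.get_obs();print(o)
E
```

```text
scene {'fx': 466.43830378522966, 'fy': 466.43830378522966, 'cx': 319.9407604821122, 'cy': 237.5190634022855, 'rvec': array([ 0.68188865,  2.69130822, -1.08384929]), 'tvec': array([ 0.4326771 , -0.06851764,  1.03256972])}
side {'fx': 521.3074077255209, 'fy': 521.3074077255209, 'cx': 324.08286302312104, 'cy': 234.49707376607614, 'rvec': array([ 0.75240419, -2.60258616,  1.07039604]), 'tvec': array([0.33085669, 0.28092097, 1.04123814])}
{'fx': 339.96650516115733, 'fy': 339.96650516115733, 'cx': 318.89925976837225, 'cy': 239.4066735620482, 'T_tool_cam': array([[-6.27666367e-04, -9.50353307e-01, -3.11172296e-01,
         7.93109569e-02],
       [ 9.99999644e-01, -4.20873919e-04, -7.31707887e-04,
         1.83853375e-04],
       [ 5.64416707e-04, -3.11172644e-01,  9.50353233e-01,
        -1.24111427e-01],
       [ 0.00000000e+00,  0.00000000e+00,  0.00000000e+00,
         1.00000000e+00]])}
{'time_s': 0.1, 'joints': array([59.42771762, 33.02562585,  1.42180539, 82.38105706, -0.85885053,
       64.68743763, -3.23862271]), 'joint_vel': array([ 0.01013434, -0.17322718,  0.0535234 , -0.08461263, -0.03938933,
       -0.02048177,  0.02097929]), 'joint_efforts': array([ 6.13172582e-03, -7.67304039e+01,  2.25816183e+00, -2.86604798e+01,
        1.59446429e-02,  8.63944500e-03,  2.92303184e-06]), 'eef_pos': array([ 0.29332914, -0.60751282,  0.24955764]), 'eef_rot': array([[ 9.00522634e-01,  4.34808586e-01, -6.92117205e-04],
       [ 4.34809132e-01, -9.00521721e-01,  1.28404807e-03],
       [-6.49514527e-05, -1.45725323e-03, -9.99998936e-01]]), 'contact_force': array([-0.76560254, -1.06019762,  0.61431012]), 'ft_torque': array([0.02753436, 0.01956097, 0.01218463]), 'gripper_force': 0.0, 'opening': 1.0021492661944136}
```

View pics/scene0.png

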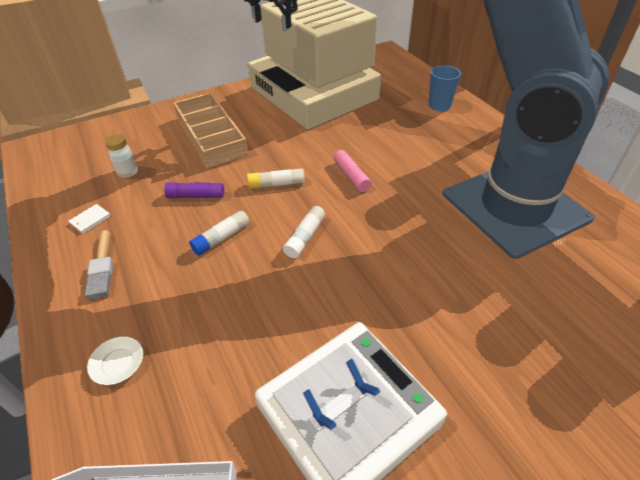

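View pics/side0.png

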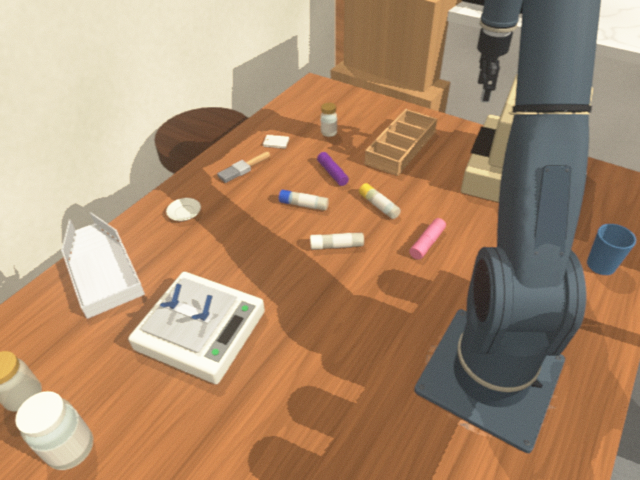

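The scene view shows the yellow tube from (248,181), the cap end, to (304,177). The cradle Vs are near (318,410) and (362,378). The side view shows the tube from (364,187) to (396,214).

```bash
cat > h.py <<'E'
import numpy as np, cv2
from cell import robot
def cam(n,o=None):
    i=robot.camera_info(n); K=np.array([[i['fx'],0,i['cx']],[0,i['fy'],i['cy']],[0,0,1]])
    if n=="wrist":
        T=np.eye(4);T[:3,:3]=o['eef_rot'];T[:3,3]=o['eef_pos'];T=T@i['T_tool_cam'];return K,T[:3,:3],T[:3,3]
    R=cv2.Rodrigues(i['rvec'])[0]; return K,R.T,-R.T@i['tvec']
def ray(c,p,z):
    K,R,t=c; d=R@np.linalg.solve(K,[p[0],p[1],1.]); return t+d*(z-t[2])/d[2]
def proj(c,P):
    K,R,t=c; q=K@(R.T@(np.asarray(P)-t)); return q[:2]/q[2]
E
python3 - <<'E'
from h import *
s,d=cam("scene"),cam("side")
for n,c,ps in(("scene",s,[(248,181),(304,177)]),("side",d,[(364,187),(396,214)])):
    a,b=[ray(c,p,.018) for p in ps]; print(n,a,b,(a+b)/2,np.linalg.norm(a-b))
for n,c in(("scene",s),("side",d)):
    im=cv2.imread(f"pics/{n}0.png"); h=cv2.cvtColor(im,cv2.COLOR_BGR2HSV)
    m=cv2.inRange(h,(100,120,40),(125,255,255)); k,l,st,ce=cv2.connectedComponentsWithStats(m)
    for i in range(1,k):
        if 40<st[i,4]<3000 : print(n,st[i],ce[i],ray(c,ce[i],.09))
a=cv2.imread("pics/scene0.png")[340:460,260:420];b=cv2.imread("pics/side0.png")[270:370,140:260]
cv2.imwrite("pics/z.png",np.hstack([cv2.resize(a,(400,300),interpolation=2),cv2.resize(b,(360,300),interpolation=2)]))
E
```

```text
scene [ 0.49151483 -0.35307827  0.018     ] [ 0.37134206 -0.30214469  0.018     ] [ 0.43142845 -0.32761148  0.018     ] 0.13052097024671327
side [ 0.49158478 -0.35831569  0.018     ] [ 0.36726488 -0.30687587  0.018     ] [ 0.42942483 -0.33259578  0.018     ] 0.13454177949532867
scene [190 235  20  20 260] [199.36923077 244.50769231] [ 0.66138725 -0.14155959  0.09      ]
scene [347 360  32  35 311] [360.83279743 379.88424437] [0.54120271 0.22404526 0.09      ]
scene [304 390  32  39 320] [318.321875 411.75    ] [0.61570854 0.23600171 0.09      ]
side [280 190  10  12  90] [284.12222222 195.52222222] [ 0.60471872 -0.14869617  0.09      ]
```

View pics/z.png

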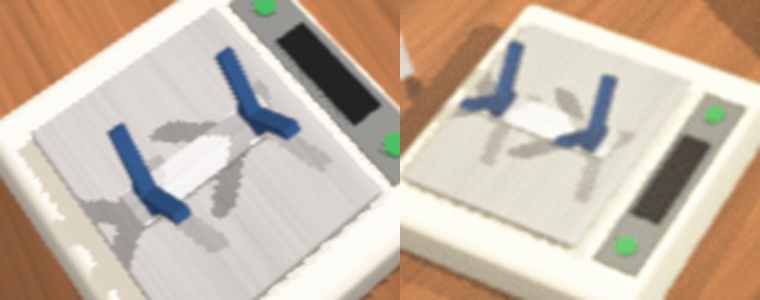

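Run:
```python
from h import *
s,d=cam("scene"),cam("side")
print("cams",s[2],d[2])
for p in[(250,88),(310,120),(380,92),(262,45),(312,82),(373,48),(175,100),(210,163)]: print(p,ray(s,p,0.0),ray(s,p,0.08))
print("topmachine",ray(s,(316,22),.2),ray(s,(375,0),.2))
print(proj(s,[.293,-.608,.23]),proj(d,[.293,-.608,.23]))
o=robot.get_obs(); im=robot.camera("wrist"); cv2.imwrite("pics/w0.png",im)
```

```text
cams [0.72654187 0.47636043 0.70945192] [-0.02268522  0.62306844  0.94012271]
(250, 88) [ 0.31425344 -0.78448897  0.        ] [ 0.36074436 -0.64231168  0.08      ]
(310, 120) [ 0.23633637 -0.5363171   0.        ] [ 0.29161347 -0.42212444  0.08      ]
(380, 92) [-0.01332863 -0.56726844  0.        ] [ 0.07010146 -0.44958561  0.08      ]
(262, 45) [ 0.16530281 -1.0413356   0.        ] [ 0.22858986 -0.87019549  0.08      ]
(312, 82) [ 0.13408736 -0.72239974  0.        ] [ 0.20089437 -0.58722383  0.08      ]
(373, 48) [-1.53285208e-01 -8.26016744e-01 -1.11022302e-16] [-0.05407318 -0.67915665  0.08      ]
(175, 100) [ 0.53401913 -0.83055335  0.        ] [ 0.55572859 -0.68318169  0.08      ]
(210, 163) [ 0.54214862 -0.48706515  0.        ] [ 0.56294137 -0.3784263   0.08      ]
topmachine [ 0.14189529 -0.66949     0.2       ] [-0.07865708 -0.7208397   0.2       ]
[272.9429341   31.03904875] [481.56950664  96.93757148]
```

View pics/w0.png

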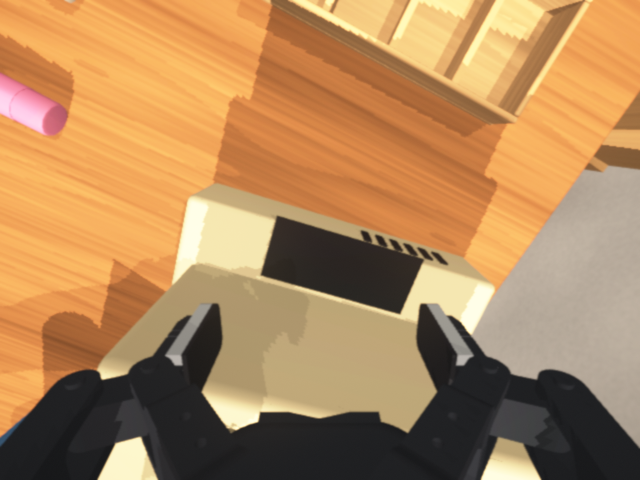

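The wrist view shows the gripper over the beige machine's low front part. The pink decoy is at (35,105) and the tray is at the top. I'll move away level, then turn.

Call:
apply_moves(
  moves=[
    [1,[24,-19,0],0],
    [1,[24,-19,0],0],
    [1,[24,-19,0],0],
    [1,[24,-19,0],0],
    [1,[24,-19,0],0],
  ],
)

```text
time_s: 0.57
eef_pos: [0.3605, -0.4687, 0.2501]
eef_rot: [[0.901, 0.435, -0.0], [0.435, -0.901, 0.0], [-0.0, -0.0, -1.0]]
contact_force: [1.0, 0.2, 0.4]
opening: 1.001
gripper_force: 0.0
```

Call:
apply_moves(
  moves=[
    [1,[24,-19,5],0],
    [1,[24,-19,10],0],
    [1,[24,-19,10],0],
    [1,[24,-19,10],0],
    [1,[24,-19,10],0],
  ],
)

```text
time_s: 0.98
eef_pos: [0.4273, -0.331, 0.2048]
eef_rot: [[0.901, 0.435, -0.0], [0.435, -0.901, 0.0], [-0.0, -0.0, -1.0]]
contact_force: [0.5, -0.7, 0.1]
opening: 1.0
gripper_force: 0.0
```

Call:
apply_moves(
  moves=[
    [1,[0,0,0],0.121],
    [1,[0,0,0],0.121],
    [1,[0,0,0],0.121],
    [1,[0,0,0],0.121],
    [1,[0,0,0],0.121],
  ],
)

```text
time_s: 1.4
eef_pos: [0.427, -0.3322, 0.2052]
eef_rot: [[0.987, -0.16, -0.0], [-0.16, -0.987, 0.0], [-0.0, -0.0, -1.0]]
contact_force: [-0.3, 0.0, -0.7]
opening: 1.001
gripper_force: 0.0
```

Call:
apply_moves(
  moves=[
    [1,[0,0,0],0.121],
    [1,[0,0,0],0.121],
    [1,[0,0,0],0],
    [1,[0,0,0],0],
    [1,[0,0,0],0],
  ],
)

```text
time_s: 1.82
eef_pos: [0.427, -0.3323, 0.2052]
eef_rot: [[0.924, -0.383, -0.0], [-0.383, -0.924, 0.0], [-0.0, -0.0, -1.0]]
contact_force: [0.3, 0.1, 0.4]
opening: 1.0
gripper_force: 0.0
```

Run:
```python
from h import *
o=robot.get_obs(); im=robot.camera("wrist"); cv2.imwrite("pics/w1.png",im)
print(o['eef_pos'],o['eef_rot'],o['joints'],o['time_s'])
```

```text
[ 0.4270083  -0.33227237  0.20520521] [[ 9.23781476e-01 -3.82919997e-01 -2.47250201e-04]
 [-3.82919980e-01 -9.23781508e-01  1.17052728e-04]
 [-2.73226994e-04 -1.34541000e-05 -9.99999963e-01]] [ 24.39962406  24.84465468  12.33023818 106.55179297  -6.79053801
  49.32447332 -72.45637816] 1.8167
```

View pics/w1.png

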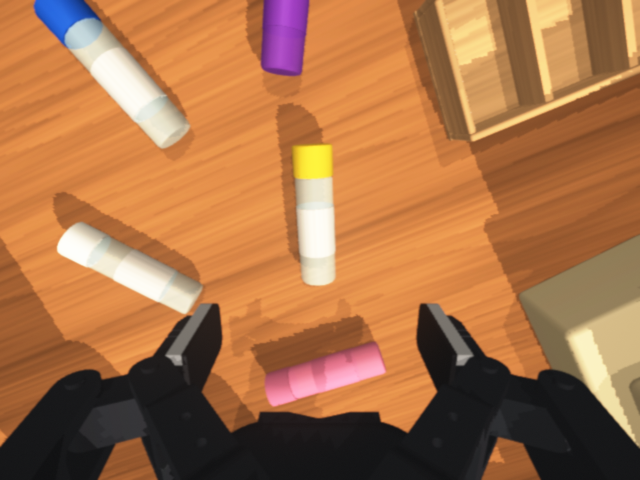

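The wrist view shows the yellow tube midway between the fingers. Its cap top is at (312,146) and its other end at (318,284). The white tube's nearest end is at (200,300).

Run:
```python
from h import *
o=robot.get_obs(); im=cv2.imread("pics/w1.png"); c=cam("wrist",o)
a=ray(c,(312.5,146),.025);b=ray(c,(318,284),.034)
R=o['eef_rot'];T=lambda P:R.T@(P-o['eef_pos'])*1000
print(a,b,np.linalg.norm((a-b)[:2]),"tool",T(a),T(b),T((a+b)/2))
w=ray(c,(200,300),.018);print("white",T(w), T(ray(c,(150,253),.018)))
```

```text
[ 0.48876799 -0.35244326  0.025     ] [ 0.36986638 -0.30802305  0.034     ] 0.12692811766655004 tool [ 64.79916495  -5.12242523 180.21878673] [-62.0471892   -0.52711987 171.23921771] [  1.37598787  -2.82477255 175.72900222]
white [ -87.6929804  -121.42596392  187.2550122 ] [ -36.35587659 -164.64986461  187.25070341]
```

Call:
apply_moves(
  moves=[
    [1,[1,-3,30],-0.036],
    [1,[0,0,30],0],
    [1,[0,0,30],0],
    [1,[0,0,25],0],
    [1,[0,0,20],0],
  ],
)

```text
time_s: 2.28
eef_pos: [0.4285, -0.3296, 0.0684]
eef_rot: [[0.936, -0.351, -0.001], [-0.351, -0.936, 0.001], [-0.001, -0.001, -1.0]]
contact_force: [-0.2, -0.3, -0.1]
opening: 1.002
gripper_force: 0.0
```

Call:
apply_moves(
  moves=[
    [1,[0,0,17],0],
    [1,[0,0,15],0],
    [1,[0,0,10],0],
    [1,[0,0,5],0],
    [1,[0,0,0],0],
  ],
)

```text
time_s: 2.7
eef_pos: [0.4287, -0.3299, 0.0225]
eef_rot: [[0.936, -0.353, -0.001], [-0.353, -0.936, 0.001], [-0.001, -0.001, -1.0]]
contact_force: [-0.1, -0.3, 0.4]
opening: 1.003
gripper_force: 0.0
```

Call:
apply_moves(
  moves=[
    [0.6,[0,0,0],0],
    [0.5,[0,0,0],0],
    [0.45,[0,0,0],0],
    [0.4,[0,0,0],0],
    [0.3,[0,0,0],0],
  ],
  force=25,
)

```text
time_s: 3.12
eef_pos: [0.4295, -0.3302, 0.0241]
eef_rot: [[0.936, -0.353, 0.001], [-0.353, -0.936, -0.001], [0.001, 0.0, -1.0]]
contact_force: [-0.8, 1.5, 5.1]
opening: 0.41
gripper_force: 24.4
```

Call:
apply_moves(
  moves=[
    [0.2,[0,0,0],0],
    [0.2,[0,0,0],0],
    [0.2,[0,0,0],0],
    [0.2,[0,0,0],0],
    [0.2,[0,0,0],0],
  ],
)

```text
time_s: 3.53
eef_pos: [0.4295, -0.3302, 0.0241]
eef_rot: [[0.936, -0.353, 0.001], [-0.353, -0.936, -0.001], [0.001, 0.0, -1.0]]
contact_force: [-0.4, 0.4, 4.9]
opening: 0.409
gripper_force: 24.4
```

Call:
apply_moves(
  moves=[
    [0.2,[0,0,-10],0],
    [0.2,[0,0,-30],0],
    [0.2,[0,0,-40],0],
    [0.2,[0,0,-40],0],
    [0.2,[0,0,-40],0],
  ],
  force=30,
)

```text
time_s: 3.95
eef_pos: [0.4284, -0.3297, 0.1858]
eef_rot: [[0.935, -0.354, -0.0], [-0.354, -0.935, 0.0], [-0.0, -0.0, -1.0]]
contact_force: [0.1, -1.3, -1.8]
opening: 0.407
gripper_force: 30.3
```

Call:
apply_moves(
  moves=[
    [0.2,[0,0,-30],-0.1],
    [0.2,[0,0,-20],-0.105],
    [0.2,[0,0,0],-0.105],
    [0.2,[0,0,0],-0.105],
    [0.2,[0,0,0],-0.105],
  ],
)

```text
time_s: 4.37
eef_pos: [0.4289, -0.3299, 0.2347]
eef_rot: [[0.987, 0.163, 0.001], [0.163, -0.987, -0.001], [0.001, 0.001, -1.0]]
contact_force: [-0.5, 0.3, -1.3]
opening: 0.41
gripper_force: 30.3
```

Call:
apply_moves(
  moves=[
    [0.2,[15,-29,0],0],
    [0.2,[15,-29,0],0],
    [0.2,[15,-29,0],0],
    [0.2,[15,-29,0],0],
    [0.2,[15,-29,0],0],
  ],
)

```text
time_s: 4.78
eef_pos: [0.48, -0.1736, 0.2341]
eef_rot: [[0.988, 0.158, 0.0], [0.158, -0.988, -0.0], [0.0, 0.0, -1.0]]
contact_force: [0.4, -0.4, -1.3]
opening: 0.408
gripper_force: 30.4
```

Call:
apply_moves(
  moves=[
    [0.2,[15,-29,0],0],
    [0.2,[15,-29,0],0],
    [0.2,[15,-29,0],0],
    [0.2,[15,-29,0],0],
    [0.2,[15,-29,0],0],
  ],
)

```text
time_s: 5.2
eef_pos: [0.5312, -0.0185, 0.2341]
eef_rot: [[0.987, 0.158, 0.0], [0.158, -0.987, -0.0], [0.0, 0.0, -1.0]]
contact_force: [0.9, -0.2, -1.7]
opening: 0.409
gripper_force: 30.4
```

Call:
apply_moves(
  moves=[
    [0.2,[15,-29,0],0],
    [0.2,[15,-29,0],0],
    [0.2,[15,-29,0],0],
    [0.2,[15,-29,0],0],
    [0.2,[10,-15,0],0],
  ],
)

```text
time_s: 5.62
eef_pos: [0.5797, 0.1251, 0.234]
eef_rot: [[0.987, 0.162, 0.0], [0.162, -0.987, 0.002], [0.001, -0.002, -1.0]]
contact_force: [-0.0, 0.8, -1.3]
opening: 0.409
gripper_force: 30.4
```

Call:
apply_moves(
  moves=[
    [0.2,[0,0,0],0],
    [0.2,[0,0,0],0],
    [0.2,[0,0,0],0],
    [0.2,[0,0,0],0],
    [0.2,[0,0,0],0],
  ],
)

```text
time_s: 6.03
eef_pos: [0.5796, 0.119, 0.2337]
eef_rot: [[0.988, 0.156, 0.0], [0.156, -0.988, -0.0], [0.0, 0.001, -1.0]]
contact_force: [-0.5, -0.1, -0.8]
opening: 0.409
gripper_force: 30.4
```

Run:
```python
from h import *
o=robot.get_obs(); im=robot.camera("wrist"); cv2.imwrite("pics/w2.png",im)
print(o['eef_pos'],o['eef_rot'],o['joints'],o['time_s'])
```

```text
[0.5795622  0.11901144 0.23366168] [[ 9.87717700e-01  1.56248904e-01  1.57219775e-04]
 [ 1.56248963e-01 -9.87717583e-01 -4.88305995e-04]
 [ 7.89914601e-05  5.06873901e-04 -9.99999868e-01]] [-15.75602432  26.64104052  -0.61767651  96.80962696   0.36715534
  56.55041863 -97.52126541] 6.0333
```

View pics/w2.png

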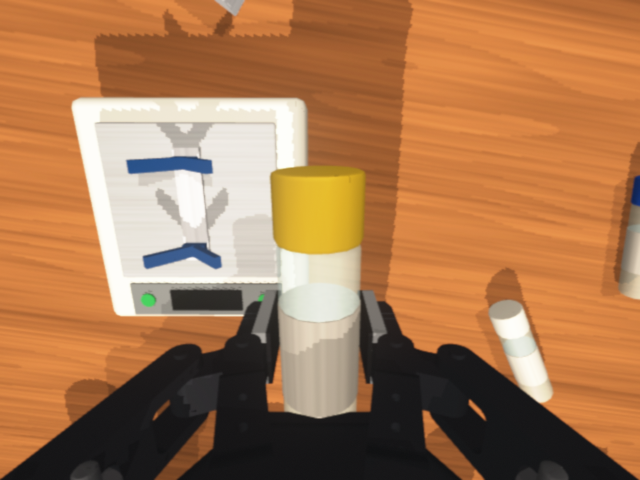

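The wrist view shows the tube held straight, with its cap end at about (318,168). The cradle V tips are at (128,167) and (212,165) for one V, and (144,262) and (221,263) for the other.

Run:
```python
from h import *
o=robot.get_obs(); im=cv2.imread("pics/w2.png"); c=cam("wrist",o)
h=cv2.cvtColor(im,cv2.COLOR_BGR2HSV); m=cv2.inRange(h,(100,120,40),(125,255,255)); m[:,260:]=0
R=o['eef_rot'];T=lambda P:R.T@(P-o['eef_pos'])*1000
k,l,st,ce=cv2.connectedComponentsWithStats(m)
for i in range(1,k):
    if st[i,4]<200: continue
    x0,w=st[i,0],st[i,2]; P=[]
    for u,e in((x0+3,x0),(x0+w-4,x0+w-1)):
        v=np.where(l[:,u]==i)[0]; print(st[i],e,v.min(),v.max()); P.append((T(ray(c,(e,v.min()),.104)),T(ray(c,(e,v.max()),.104))))
        print(P[-1])
print([ (r,im[r,318].tolist()) for r in range(160,186)])
for r in(167,178): print(T(ray(c,(318,r),o['eef_pos'][2]+.012)),T(ray(c,(318,r),o['eef_pos'][2]-.024)))
for u in (272,365): print("cap",T(ray(c,(u,210),o['eef_pos'][2]-.006)))
for u in (284,356): print("end",T(ray(c,(u,405),o['eef_pos'][2]-.006)))
cv2.imwrite("pics/w2c.png",np.hstack([cv2.resize(im[140:280,110:240],None,fx=3,fy=3,interpolation=0),cv2.resize(im[150:290,255:385],None,fx=3,fy=3,interpolation=0)]))
```

```text
[ 127  157   85   16 1017] 127 160 172
(array([  57.30847826, -139.83372079,  129.5759139 ]), array([  48.65788615, -141.35910111,  129.57426514]))
[ 127  157   85   16 1017] 211 161 172
(array([ 56.55722794, -78.61098444, 129.59818569]), array([ 48.62040957, -79.40000063, 129.596896  ]))
[144 245  76  23 803] 144 256 267
(array([ -17.59495736, -139.4691578 ,  129.5665961 ]), array([ -27.08552827, -140.99490104,  129.56484122]))
[144 245  76  23 803] 219 257 267
(array([-18.48253202, -79.67842233, 129.58832753]), array([-27.11871805, -80.47370409, 129.58694731]))
[(160, [58, 104, 168]), (161, [58, 103, 167]), (162, [57, 101, 163]), (163, [54, 97, 156]), (164, [52, 99, 156]), (165, [47, 110, 160]), (166, [39, 124, 164]), (167, [37, 130, 166]), (168, [36, 130, 167]), (169, [37, 132, 169]), (170, [38, 133, 169]), (171, [37, 133, 169]), (172, [38, 134, 171]), (173, [37, 134, 172]), (174, [37, 135, 173]), (175, [38, 139, 178]), (176, [41, 155, 197]), (177, [46, 180, 223]), (178, [50, 194, 233]), (179, [51, 196, 235]), (180, [49, 193, 233]), (181, [48, 191, 232]), (182, [47, 189, 230]), (183, [46, 188, 230]), (184, [46, 188, 230]), (185, [46, 188, 230])]
[ 6.73744323e+01 -2.24117304e-02 -1.19915081e+01] [63.5170172  -0.13846037 24.00796551]
[ 6.38291756e+01 -2.75557566e-02 -1.19919573e+01] [58.83344658 -0.14525605 24.00737207]
cap [ 48.89051504 -18.12101942   5.99954907]
cap [48.86926244 18.30276427  6.01285313]
end [-46.72715666 -16.53574095   5.9880636 ]
end [-46.7424917   17.96518672   6.00066593]
```

View pics/w2c.png

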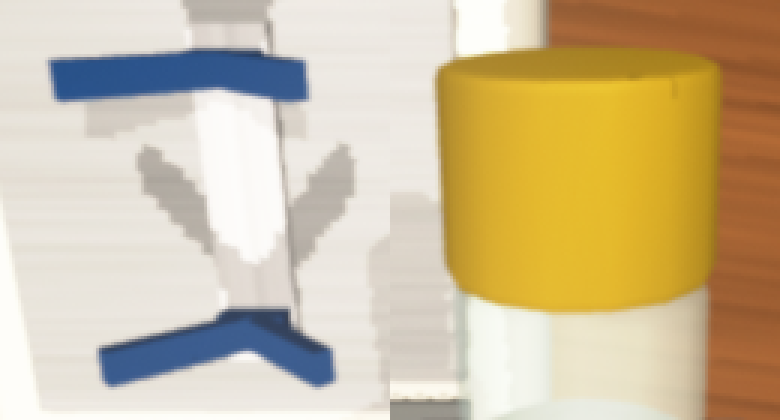

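The Vs' centre is at x +15.3, y -111 mm in tool axes, with no turn needed. The tube middle is at x -0.9 and its axis is 6 mm beyond the TCP, so seating comes at TCP z ≈ 0.108.

Call:
apply_moves(
  moves=[
    [0.2,[4,-28,0],0],
    [0.2,[4,-28,0],0],
    [0.2,[4,-28,0],0],
    [0.2,[4,-27,0],0],
    [0.2,[0,0,0],0],
  ],
)

```text
time_s: 6.5
eef_pos: [0.5767, 0.2393, 0.2333]
eef_rot: [[0.986, 0.164, -0.001], [0.164, -0.986, 0.004], [0.0, -0.004, -1.0]]
contact_force: [-0.5, 1.4, -1.4]
opening: 0.411
gripper_force: 30.4
```

Call:
apply_moves(
  moves=[
    [0.2,[0,0,20],0],
    [0.2,[0,0,20],0],
    [0.2,[0,0,20],0],
    [0.2,[0,0,15],0],
    [0.2,[0,0,0],0],
  ],
)

```text
time_s: 6.92
eef_pos: [0.5764, 0.2311, 0.1553]
eef_rot: [[0.988, 0.157, -0.005], [0.157, -0.988, -0.002], [-0.005, 0.002, -1.0]]
contact_force: [-1.1, -0.4, -1.5]
opening: 0.409
gripper_force: 30.4
```

Call:
apply_moves(
  moves=[
    [0.2,[0,0,10],0],
    [0.2,[0,0,10],0],
    [0.2,[0,0,10],0],
    [0.2,[0,0,5],0],
    [0.2,[0,0,0],0],
  ],
)

```text
time_s: 7.33
eef_pos: [0.5774, 0.2323, 0.1221]
eef_rot: [[0.987, 0.158, -0.002], [0.158, -0.987, -0.001], [-0.002, 0.0, -1.0]]
contact_force: [0.1, 0.8, -0.5]
opening: 0.408
gripper_force: 30.4
```

Run:
```python
from h import *
o=robot.get_obs(); print(o['eef_pos'],o['contact_force'])
im=robot.camera("wrist");a=robot.camera("scene")
cv2.imwrite("pics/w3.png",np.hstack([cv2.resize(im,(400,300)),cv2.resize(a[300:465,230:450],(400,300),interpolation=2)]))
```

```text
[0.57737775 0.23231874 0.12206026] [ 0.08603727  0.83738708 -0.50049429]
```

View pics/w3.png

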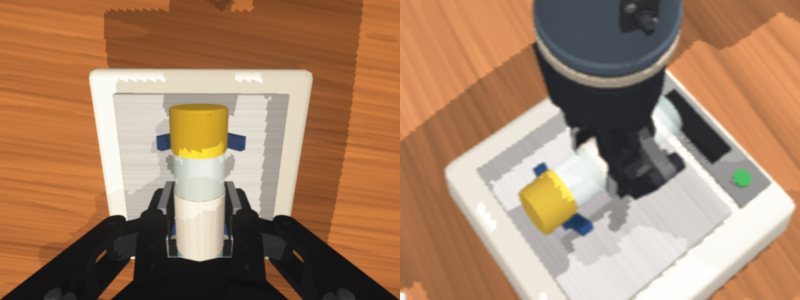

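The views show the tube above both Vs. The tips are at (157,142) and (245,142), so the cradle centre is about 1 mm toward +y. I'll correct that and lower slowly.

Call:
apply_moves(
  moves=[
    [0.2,[0,1,3],0],
    [0.2,[0,0,3],0],
    [0.2,[0,0,3],0],
    [0.2,[0,0,2],0],
    [0.2,[0,0,1],0],
  ],
)

```text
time_s: 7.85
eef_pos: [0.578, 0.2315, 0.1109]
eef_rot: [[0.987, 0.158, -0.0], [0.158, -0.987, -0.0], [-0.0, 0.0, -1.0]]
contact_force: [-0.3, 0.9, -1.3]
opening: 0.408
gripper_force: 30.4
```

Call:
apply_moves(
  moves=[
    [0.2,[0,0,0.5],0],
    [0.2,[0,0,0.5],0],
    [0.2,[0,0,0],0],
    [0.2,[0,0,0],0],
    [0.2,[0,0,0],0],
  ],
)

```text
time_s: 8.27
eef_pos: [0.5782, 0.2316, 0.1104]
eef_rot: [[0.987, 0.158, 0.0], [0.158, -0.987, 0.0], [0.0, -0.0, -1.0]]
contact_force: [0.4, 0.2, -0.9]
opening: 0.408
gripper_force: 30.4
```

Call:
apply_moves(
  moves=[
    [0.2,[0,0,0.5],0],
    [0.2,[0,0,0.5],0],
    [0.2,[0,0,0.5],0],
    [0.2,[0,0,0],0],
    [0.2,[0,0,0],0],
  ],
)

```text
time_s: 8.68
eef_pos: [0.5782, 0.2316, 0.1088]
eef_rot: [[0.987, 0.158, 0.0], [0.158, -0.987, 0.0], [0.0, -0.0, -1.0]]
contact_force: [0.0, 0.2, -1.3]
opening: 0.409
gripper_force: 30.5
```

Call:
apply_moves(
  moves=[
    [0.2,[0,0,0.5],0],
    [0.2,[0,0,0.5],0],
    [0.2,[0,0,0],0],
    [0.2,[0,0,0],0],
    [0.2,[0,0,0],0],
  ],
)

```text
time_s: 9.1
eef_pos: [0.5783, 0.2316, 0.1085]
eef_rot: [[0.987, 0.158, 0.001], [0.158, -0.987, 0.0], [0.001, -0.0, -1.0]]
contact_force: [-1.8, -1.5, 6.2]
opening: 0.407
gripper_force: 31.1
```

Contact shows 6 N up, so the tube is seated. I'll release gradually.

Call:
apply_moves(
  moves=[
    [0.4,[0,0,0],0],
    [0.43,[0,0,0],0],
    [0.46,[0,0,0],0],
    [0.5,[0,0,0],0],
    [0.55,[0,0,0],0],
  ],
  force=20,
)

```text
time_s: 9.52
eef_pos: [0.5781, 0.2316, 0.1077]
eef_rot: [[0.987, 0.158, -0.0], [0.158, -0.987, -0.0], [-0.0, 0.0, -1.0]]
contact_force: [0.3, -0.6, 1.1]
opening: 0.55
gripper_force: 0.0
```

Call:
apply_moves(
  moves=[
    [0.65,[0,0,0],0],
    [0.8,[0,0,0],0],
    [0.9,[0,0,0],0],
    [0.9,[0,0,0],0],
    [0.9,[0,0,0],0],
  ],
)

```text
time_s: 9.93
eef_pos: [0.5782, 0.2316, 0.1078]
eef_rot: [[0.987, 0.158, -0.0], [0.158, -0.987, 0.0], [-0.0, -0.0, -1.0]]
contact_force: [0.2, 0.4, -0.0]
opening: 0.899
gripper_force: 0.0
```

Call:
apply_moves(
  moves=[
    [0.9,[0,0,-5],0],
    [0.9,[0,0,-10],0],
    [0.9,[0,0,-20],0],
    [0.9,[0,0,-30],0],
    [0.9,[0,0,-30],0],
  ],
)

```text
time_s: 10.35
eef_pos: [0.5778, 0.2314, 0.2043]
eef_rot: [[0.987, 0.158, -0.001], [0.158, -0.987, -0.0], [-0.001, 0.0, -1.0]]
contact_force: [1.1, 0.2, -0.2]
opening: 0.907
gripper_force: 0.0
```

Call:
apply_moves(
  moves=[
    [0.9,[0,0,-30],0],
    [0.9,[0,0,0],0],
    [0.9,[0,0,0],0],
    [0.9,[0,0,0],0],
    [0.9,[0,0,0],0],
  ],
)

```text
time_s: 10.77
eef_pos: [0.5776, 0.2314, 0.2321]
eef_rot: [[0.987, 0.158, -0.001], [0.158, -0.987, -0.001], [-0.002, 0.0, -1.0]]
contact_force: [-0.5, -0.1, 0.0]
opening: 0.905
gripper_force: 0.0
```

Run:
```python
from h import *
o=robot.get_obs(); c=cam("wrist",o);im=robot.camera("wrist");a=robot.camera("scene")
for P in(.065,-.065):
    print(P)
R=np.array([.9877,.158,0]);C=np.array([.5776,.2312,.102])
print([proj(c,C+s*.065*R+[0,0,.018]) for s in(1,-1)],o['eef_pos'])
cv2.imwrite("pics/w4.png",np.hstack([cv2.resize(im,(400,300)),cv2.resize(a[300:465,230:450],(400,300),interpolation=2)]))
```

```text
0.065
-0.065
[array([318.84225665, 150.22120376]), array([318.90832729, 319.53438784])] [0.57756205 0.23138284 0.23205005]
```

View pics/w4.png

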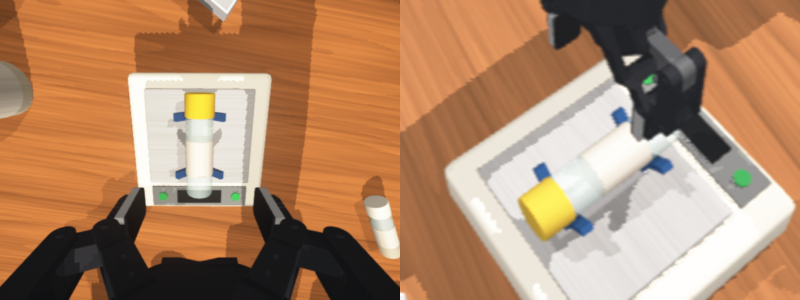

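The tube lies in both Vs, from (199,94) to (199,198) in the wrist half. That matches the predicted end rows of 150 and 319 in the full-size picture, so it is centred and free of the gripper.

```bash
python3 -c "
from cell import robot
print(robot.job_done())"
```

```text
the job is handed in; nothing more can be done
None
```

The yellow-capped tube now lies centred in both V supports of the cradle, set down gently and let go, with the gripper clear above it; the job was handed in at about 11 s of the 43 s allowed, and the white- and blue-capped tubes were not touched.

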